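Hang up the strainer, fit the grinder's bayonet lid and hold it half-turned

ROBOT

A 6-joint arm with a two-finger parallel gripper is mounted at the origin on a cart in front of the work surface, level with it; the furniture and walls round the work are solid. World frame = base frame: x ahead of the robot, y to its left, z up, the work surface at z = 0. Lengths are in mm, angles in degrees, forces in N, time in s.
With the tool pointing down it reaches from about 225 to 875 mm from the base axis. Payload 3.4 kg.
Tool frame: the origin (TCP) lies on the centre line of the jaws, within the pads' length; the fingertips stand finger_overhang ahead of it and the grasp point (between the pads) lies 6 mm ahead of it (finger_overhang is the distance from the TCP to the fingertips, in mm); z points along the fingers, y is the line along which they close (so a half turn about z gives the same grasp; the last joint's range is limited). The gripper opens to 85 mm and grips with 20 to 120 N. Pads are 22 mm wide; open, the fingers measure 114 mm over their backs; the gripper's body (76 mm by 85 mm) begins 54 mm behind the grasp point. The pads swing forward as they close: fully open they stand 13 mm farther back than shut.
Start: joints at [-77.808, 15.808, 86.224, -0, 77.962, -6.933], TCP at [188.39, -543.295, 256.328] pointing down, gripper open.
Joint ranges: [-165.64, 165.64], [-43.16, 119.46], [12.63, 154.43], [-67.54, 247.53], [6.08, 155.33], [-154.97, 154.97]. Speed limits (degrees/s): [147.25, 147.25, 180, 180, 180, 180].

INTERFACE

Orientations are given as [roll, pitch, yaw] about the fixed x, y, z axes, in that order (R = Rz(yaw) Ry(pitch) Rx(roll)).
In Python, from station import move_ptp, move_straight, move_joints, release, close, hold, inverse_kinematics, get_obs, capture, IKError, sign_off, spot_in, outline_of, finger_overhang gives the robot as it stands. Calls block until the motion is done:
- move_ptp(position, orientation): joint-space move of the TCP to a pose.
- move_straight(position, rotation=None, vel=150): straight line of the TCP; rotation=None keeps the orientation; vel is the mean speed in mm/s.
- move_joints(angles): joint-space move.
- release() and close(squeeze=None): open the fingers fully, or close them until they stop; squeeze is the grip in N (None keeps the last).
- hold(seconds).
- inverse_kinematics(position, orientation): joint angles nearest the present ones, or None.
- get_obs(): the state.
- capture(name): name is "scene" or "side" or "wrist"; returns a dict with "image" (420x560x3 uint8, red, green, blue), "intrinsics" (3x3 intrinsics, pixels), "R" (3x3) and "t" (3): a world point X has camera coordinates R X + t. Camera axes: x right, y down, z forward; pixel columns grow to the right and rows downward; lengths in mm; the calibration is good to about 2 mm. The wrist camera is an equidistant fisheye: a pixel r from the principal point sees the ray r / f radians off the axis. A picture is of the moment at which its call begins. There is no depth.
A pose or a line that the arm cannot do raises IKError and nothing moves.
- sign_off(): hands the job in; it is judged then, once.
Trained networks look in a picture, given as the dict that the camera call returned (one of the last four; its "shot" number tells which), for a name from the list of things; names that differ only in an ending like _2 or _b are one class to them, and where a whole thing is asked for, a point or a joint stands for the part that bears it (a point fixed in the world has none). Each returns a list of dicts, best first, with "p" (0 to 1); they miss things now and then, are a little off and sometimes report something else, mostly with a low value. They report only what shows in the picture. A call takes as long as a camera call.
- spot_in(picture, query): "box" ([centre column, centre row, width, height] in pixels, round what is visible of it).
- outline_of(picture, query): "pixels" (420x560 bool, what is visible of it) and "box" ([centre column, centre row, width, height] in pixels, round what is visible of it).
The state is a dict: "clock": time; "joint_positions": joint angles; "joint_vel": joint speeds; "tau": joint torques, N m; "eef_pos": TCP position; "tool_rot": TCP orientation; "contact_force": force on the tool from outside, world axes, zero at the start; "ft_torque": the same for the moment, N m; "width": finger opening in mm; "gripper_force": force on a finger pad.
Only numpy, scipy, OpenCV 4.12 (cv2) and the standard library are available. Lean on these libraries where they do the work, as an engineer would, in place of code of your own. Each camera call takes 0.05 s, during which the arm holds its last target. There are 200 camera calls.

TASK

The shellac grinder wants a short pulse: lift the strainer cup out of its mouth and hang it by its handle on the hook of the stand, then drop the lid's two lugs into the slots of the collar until it sits flat. Twist the lid clockwise (seen from above), against its spring, half way to the lock, at the pair of white ribs, and finish while still gripping it and holding it there: the spring would turn it back if you let go, and it must not click past the lock catch, which would leave the grinder running. Leave the wax tin, sanding block and screw tin where they are.

Things in the scene. Friction and masses are not known exactly. Their poses are not given: they have to be found in the camera images.
- grinder: Small upright blade grinder, fixed to the bench: grey round body 120 mm across, shoulder at z 84 mm, above it a steel collar 96 mm across with its flat top at z 105 mm. Origin: on its vertical axis at bench level, z up. Small white ribs on the shoulder: one below each slot, a pair 40 degrees clockwise of each slot (half way). The collar is the same turned by half a turn, except for the catch.
- grinder_mouth (a point): Centre of the collar's top plane. The mouth is 71 mm across between two inward ledges 8 mm thick; two slots through the ledges, centred at +x and -x of the grinder's frame, 36 degrees wide and open out to radius 44 mm, let the lid's lugs down. Below the ledges the lugs can turn clockwise (from above) only. The bowl below is empty, 50 mm deep, blade at the bottom.
- grinder_catch (a point): Sprung nose of the lock catch, in a dark steel housing outside the collar (out to radius 83 mm, up to z 104 mm), 70 degrees clockwise of the grinder's +x slot, at radius 57.5 mm, 95 mm above the bench. A tab of the lid begins to push it aside when the lid has turned 61 degrees from the slots and snaps past it soon after 70 degrees, fully at 79.
- pulse_ring (a joint): Sprung switch ring inside the collar (rad). 0 at rest; the lid's lugs push it, clockwise positive, up to 1.30. It starts to move when the lid has turned 0.105 (6 degrees) clockwise from the centre of the slots: lid angle = this + 0.105. Half way to the lock (lid at 40 degrees) it reads 0.59; the click is near 1.2. Its spring turns the lid back (0.06 N m at rest, 0.15 half way).
- lid: Loose bayonet lid, 0.11 to 0.2 kg: aluminium disc 104 mm across, z 16 to 24 mm, on a spigot 65 mm across (z 0 to 16, tapered foot). Origin: centre of the spigot's underside, z up. It stands on its spigot on the bench at the start. Bar, lugs and tabs are in line along x: half a turn makes no difference. Seated, the disc lies on the collar and the origin is 89 mm above the bench.
- lid_bar (a point): Centre of the lid's grey grip bar, 38 mm above the lid's origin: the bar is 66 mm long along the lid's x, 16 mm wide along y, z 24 to 52 mm above the lid's origin.
- lid_lug (a point): Tip of one of two steel lugs on the lid's spigot (at +x; the other at -x): 24 degrees wide, out to radius 41 mm, z 0 to 6 mm of the lid. Play in the collar: 3 mm all round, 6 degrees either way in the slots. Above each lug a pointer tab stands on the disc's rim, out to radius 55.5 mm, z 5 to 23.5 mm.
- strainer_cup: Loose steel strainer cup with a mesh bottom, 0.11 to 0.2 kg, 60 mm across outside (wall 2.5 mm), 72.5 mm high. Origin: centre of its underside, z up. At the start it stands upright in the grinder's mouth, origin 96 mm above the bench; a flange 80 mm across at its z 9 to 12 mm rests on the collar. It has a D-handle along +x of its frame.
- cup_handle (a point): Centre of the opening of the cup's D-handle, 43 mm along +x from the cup's axis, at z 42 mm of the cup; the opening is 26 mm wide radially, 41 mm high, and its axis is the cup's y. Handle of 7 mm round bar: axis of the top bar at z 66 mm (level out to radius 47 mm), bottom bar at z 18 mm, outer bar at radius 60 mm.
- hook_stand: Fixed hook stand: round grey foot 110 mm across, upright steel post 14 mm thick with a 21 mm collar, 194 mm high in all. Origin: centre of its foot at bench level, z up. A round prong 8 mm thick stands out level along -x of this frame, its axis 185 mm above the bench, to 72 mm from the post's axis, then turns up.
- hook_seat (a point): Point on the prong's axis 50 mm from the post's axis, 185 mm above the bench, where the handle should hang.
- hook_tip (a point): Centre of the prong's upturned end, a 9 mm ball 86 mm from the post's axis and 197 mm above the bench.
- wax_tin: Bystander: round lidded tin, 74 mm across, 40 mm high. Origin: centre of its underside.
- sanding_block: Bystander: cork sanding block 65x100x30 mm. Origin: centre of its underside.
- screw_tin: Bystander: shallow open round tin of screws, 84 mm across, 29 mm high. Origin: centre of its underside.

How it is judged:
By the outcome, as a careful person would: the job done as asked, in the order asked, and still so for the second after the job is handed in, while the arm keeps its last pose, push and grip.
It also fails if it takes over 67 s, if anything falls off the work surface, if the arm or the gripper's body presses on something with over 40 N, if the wrist force passes 120 N, or if a joint passes its speed limit or range.

## Working session

There is one attempt and no reset: what is moved stays moved. The work goes in short steps, each a Python script; the robot and the scene stay as the last script left them, time stands still between calls to the robot, and variables do not carry over. Pictures are saved under pics/ and viewed, at most 10 in all, crops included, and the job is handed in when it is done.

```bash
mkdir -p pics; ls
python3 - <<'E'
from station import *
import cv2,numpy as np
print(get_obs(),finger_overhang)
ims=[]
for n in ["scene","side"]:
    c=capture(n); print(n,c["intrinsics"].tolist() if hasattr(c["intrinsics"],'tolist') else c["intrinsics"],np.array(c["R"]).round(4).tolist(),c["t"])
    cv2.imwrite(f"pics/{n}0.png",c["image"][:,:,::-1])
    for q in ["grinder","lid","strainer_cup","cup_handle","hook_stand","hook_tip","lid_bar","grinder_catch","wax_tin","sanding_block","screw_tin"]:
        r=spot_in(c,q); print(q,[(np.round(x["box"]).tolist(),round(x["p"],2)) for x in r[:2]])
E
```

```text
pics
station.py
{'clock': 0.0, 'joint_positions': array([-7.78070849e+01,  1.58487934e+01,  8.62954221e+01, -1.06646069e-03,
        7.79622017e+01, -6.93398562e+00]), 'joint_vel': array([ 0.04708955, -0.10752863, -0.01278076,  0.00934168, -0.1089502 ,
       -0.00379179]), 'tau': array([-1.81384985e-04, -4.16780484e+01, -2.45808578e+01, -6.89466924e-04,
        1.08820258e-02, -2.73119042e-05]), 'eef_pos': array([ 188.28014778, -542.78869816,  255.4266089 ]), 'tool_rot': array([-1.79894235e+02, -1.18123079e-02,  1.91271132e+01]), 'contact_force': array([ 0.13782567, -0.26979697, -0.09112707]), 'ft_torque': array([0.05015464, 0.02185829, 0.02168195]), 'gripper_force': 0.0, 'width': 85.39298660230416} 25.0
scene [[530.9606143897577, 0.0, 272.7035317313721], [0.0, 530.9606143897577, 202.52910323573283], [0.0, 0.0, 1.0]] [[0.776, -0.6306, -0.0111], [-0.4042, -0.4837, -0.7763], [0.4842, 0.6069, -0.6303]] [-474.43378878  337.69217634 1635.66071639]
grinder [([247.0, 224.0, 17.0, 13.0], 0.6)]
lid [([218.0, 196.0, 21.0, 16.0], 0.55)]
strainer_cup [([252.0, 213.0, 29.0, 26.0], 0.8)]
cup_hand
[... 717 characters left out ...]
658]
grinder [([305.0, 254.0, 37.0, 38.0], 0.66)]
lid [([281.0, 309.0, 40.0, 27.0], 0.58), ([324.0, 213.0, 21.0, 55.0], 0.46)]
strainer_cup [([309.0, 229.0, 31.0, 30.0], 0.57)]
cup_handle [([307.0, 230.0, 32.0, 31.0], 0.98), ([330.0, 214.0, 27.0, 55.0], 0.25)]
hook_stand [([330.0, 213.0, 30.0, 56.0], 0.93), ([282.0, 309.0, 44.0, 29.0], 0.52)]
hook_tip [([330.0, 216.0, 30.0, 58.0], 0.66)]
lid_bar [([279.0, 311.0, 42.0, 29.0], 0.96), ([306.0, 252.0, 37.0, 39.0], 0.19)]
grinder_catch [([302.0, 253.0, 38.0, 44.0], 0.96)]
wax_tin [([250.0, 237.0, 21.0, 19.0], 0.79)]
sanding_block [([236.0, 259.0, 32.0, 26.0], 0.62), ([282.0, 311.0, 47.0, 25.0], 0.54)]
screw_tin [([315.0, 214.0, 22.0, 10.0], 0.7)]
```

Run:
```python
import cv2
a=cv2.imread("pics/scene0.png");b=cv2.imread("pics/side0.png")
cv2.imwrite("pics/s0c.png",cv2.resize(a[165:335,190:400],None,fx=3.5,fy=3.5,interpolation=cv2.INTER_CUBIC))
cv2.imwrite("pics/d0c.png",cv2.resize(b[175:335,200:380],None,fx=3.7,fy=3.7,interpolation=cv2.INTER_CUBIC))
```

```text
(no output)
```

View pics/s0c.png

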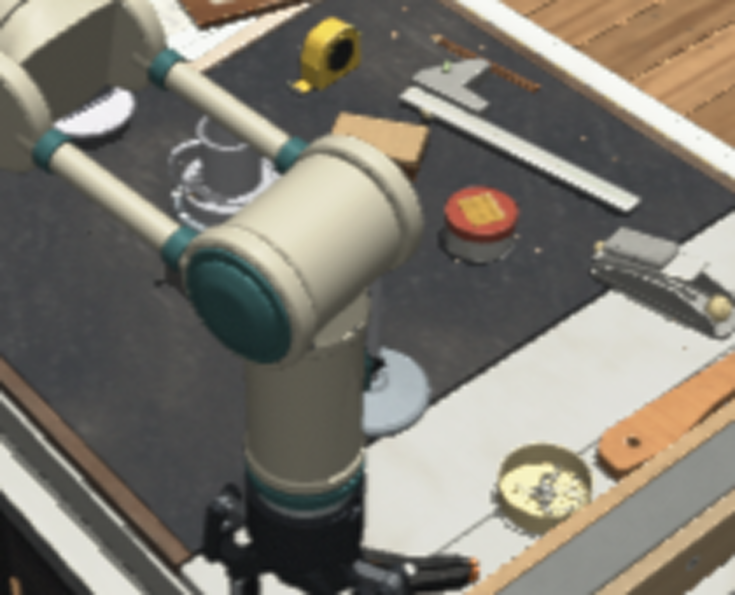

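View pics/d0c.png

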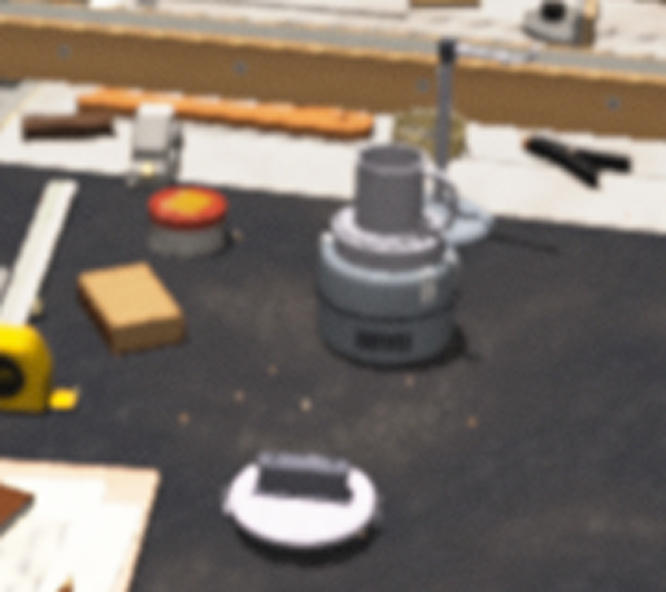

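```bash
cat > h.py <<'E'
from station import *
import cv2,numpy as np
def ray(c,uv):
    K=np.array(c["intrinsics"]);R=np.array(c["R"]);t=np.array(c["t"]).ravel()
    x=(uv[0]-K[0,2])/K[0,0];y=(uv[1]-K[1,2])/K[1,1]
    if c.get("fish"):
        r=np.hypot(x,y); d=np.array([x/r*np.sin(r),y/r*np.sin(r),np.cos(r)]) if r>1e-9 else np.array([0,0,1.])
    else: d=np.array([x,y,1.])
    return -R.T@t, R.T@d
def atz(c,uv,z):
    o,d=ray(c,uv); return (o+d*(z-o[2])/d[2])
def proj(c,X):
    K=np.array(c["intrinsics"]);R=np.array(c["R"]);t=np.array(c["t"]).ravel()
    X=np.atleast_2d(X)@R.T+t
    if c.get("fish"):
        r=np.hypot(X[:,0],X[:,1]);th=np.arctan2(r,X[:,2]);q=X[:,:2]/np.maximum(r,1e-9)[:,None]*th[:,None]
    else: q=X[:,:2]/X[:,2:]
    return q*[K[0,0],K[1,1]]+[K[0,2],K[1,2]]
def snap(name,file=None):
    c=dict(capture(name)); c["fish"]=name=="wrist"
    if file:
        import pickle; pickle.dump(c,open(f"pics/{file}.pkl","wb"))
        cv2.imwrite(f"pics/{file}.png",np.ascontiguousarray(c["image"][:,:,::-1]))
    return c
E
python3 - <<'E'
from h import *
c=snap("side"); s=snap("scene")
print(c.keys(),get_obs()["clock"])
for n,uv,z in [("lid",(281.1,310.9),24),("cuprim",(305.7,216.9),168.5),("foot",(324.3,234.5),8),("post",(320.8,187.2),194),("tip",(344.6,190.7),197)]: print(n,atz(c,uv,z).round())
print("foot scene",atz(s,(302.9,276.4),8).round())
w=snap("wrist","w0");print(w["intrinsics"],-np.array(w["R"]).T@np.array(w["t"]),w["R"])
E
```

```text
dict_keys(['image', 'intrinsics', 'R', 't', 'shot', 'fish']) 1.3
lid [546. 288.  24.]
cuprim [534.  -9. 168.]
foot [ 494. -237.    8.]
post [ 516. -220.  194.]
tip [ 432. -198.  197.]
foot scene [ 530. -256.    8.]
[[325.1922621    0.         279.61266006]
 [  0.         325.1922621  211.70335269]
 [  0.           0.           1.        ]] [ 257.67174924 -519.82068229  374.74830414] [[ 3.28481863e-01 -9.44510264e-01 -1.63706372e-04]
 [-9.04268771e-01 -3.14536717e-01  2.88729360e-01]
 [-2.72759336e-01 -9.46943234e-02 -9.57410743e-01]]
```

Run:
```python
from h import *
move_ptp([400,-130,400],[180,0,0]); snap("wrist","w1")
move_ptp([440,20,400],[180,0,0]); snap("wrist","w2")
move_ptp([420,260,330],[180,0,0]); snap("wrist","w3"); snap("scene","s1"); snap("side","d1")
print(get_obs()["clock"],get_obs()["eef_pos"],get_obs()["joint_positions"])
a=[cv2.imread(f"pics/{n}.png") for n in ("w1","w2","w3","s1")]
m=np.vstack([np.hstack(a[:2]),np.hstack(a[2:])]);cv2.imwrite("pics/m1.png",cv2.resize(m,(800,600),interpolation=cv2.INTER_AREA))
```

```text
5.0167 [420.8578118  258.65452133 330.617499  ] [ 2.35225091e+01  6.69221512e+00  8.76476268e+01 -3.50506843e-02
  8.55904974e+01  1.13665083e+02]
```

View pics/m1.png

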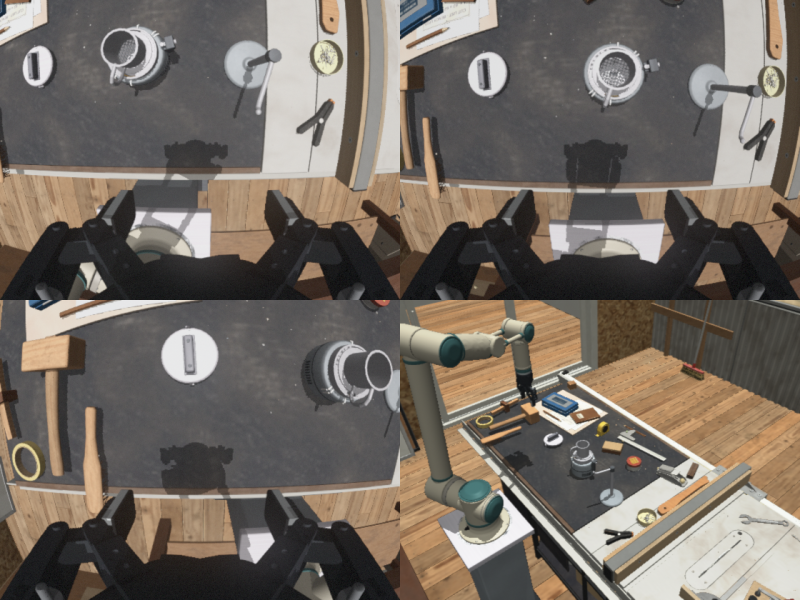

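Run:
```python
import cv2,numpy as np
f=lambda n,x,y,w,h,W,H:cv2.resize(cv2.imread(f"pics/{n}.png")[y:y+h,x:x+w],(W,H),interpolation=cv2.INTER_CUBIC)
A=f("w2",240,45,135,110,540,440)           # x4
B=f("w1",305,40,90,150,240,400)  # x2.667
L=f("w3",215,30,100,90,260,200) # 
cv2.imwrite("pics/c1.png",np.hstack([f("w2",240,45,130,120,520,480),f("w1",310,45,70,120,280,480)]))
cv2.imwrite("pics/c2.png",np.hstack([f("w3",215,30,100,100,400,400),f("w1",140,25,100,100,400,400)]))
```

```text
(no output)
```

View pics/c1.png

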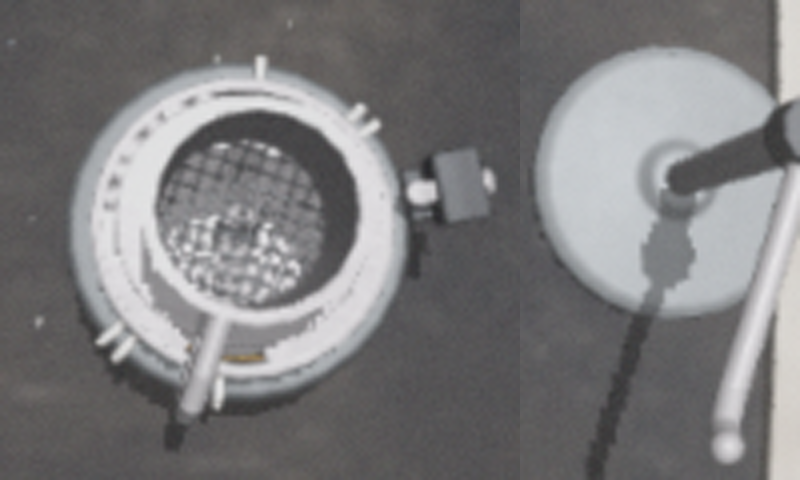

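View pics/c2.png

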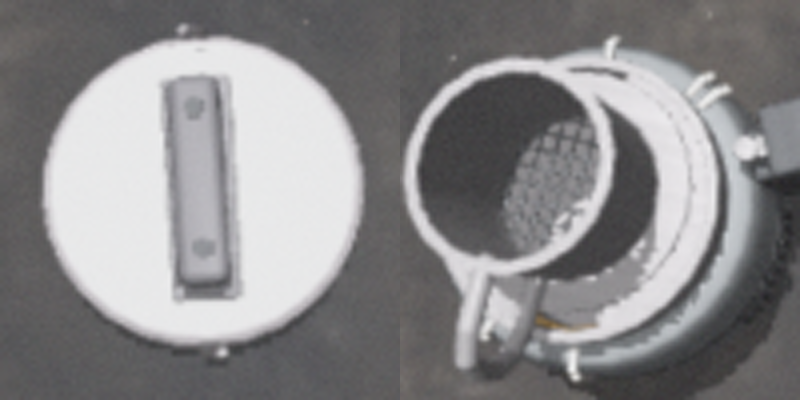

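Run:
```python
from h import *
import pickle
L=lambda n:pickle.load(open(f"pics/{n}.pkl","rb"))
w1,w2,w3,s,d=map(L,("w1","w2","w3","s1","d1"))
def dirn(c,a,b,z):
    A=atz(c,a,z);B=atz(c,b,z);v=A-B;return ((A+B)/2).round(1),round(np.degrees(np.arctan2(v[1],v[0])),1),np.linalg.norm(v).round(1)
for z in(84,86): print("ribs w2",dirn(w2,(305.25,62),(294.5,143.25),z),"w1",dirn(w1,(193,36.75),(183.25,115.75),z))
print("pairs",dirn(w2,(240+367/4,45+120/4),(240+115/4,45+340/4),86))
print("rim",atz(w2,(304.5,98.25),168.5),atz(w1,(167,66.25),168.5))
print("handle",dirn(w2,(240+190/4,45+412/4),(240+222/4,45+325/4),165))
print("foot",atz(w1,(348.25,90.5),8),"tip",atz(w1,(362,156.75),197),"post",atz(w1,(379,76),194))
print("lid",atz(w3,(265.75,77.5),24),dirn(w3,(263.25,49.5),(266.25,101.25),52),dirn(w3,(215+183/4,30+30/4),(215+220/4,30+352/4),20))
# multi-view network detections
for n,c in (("w1",w1),("w2",w2),("w3",w3),("s",s),("d",d)):
    if n=="w1":continue
    for q in("hook_stand","strainer_cup","lid","grinder"):
        r=spot_in(c,q); print(n,q,[(np.round(x["box"],1).tolist(),round(x["p"],2)) for x in r[:1]])
```

```text
ribs w2 (array([532.2,  -8.1,  84. ]), np.float64(-7.1), np.float64(110.4)) w1 (array([532.6,  -7.9,  84. ]), np.float64(-7.4), np.float64(110.4))
ribs w2 (array([532.1,  -7.9,  86. ]), np.float64(-7.1), np.float64(109.9)) w1 (array([532.3,  -8.5,  86. ]), np.float64(-7.4), np.float64(109.9))
pairs (array([532.7,  -8.4,  86. ]), np.float64(-47.8), np.float64(111.5))
rim [533.11693666  -7.61825766 168.5       ] [534.00056039  -8.0070517  168.5       ]
handle (array([490.8,   5.8, 165. ]), np.float64(160.4), np.float64(25.3))
foot [ 516.6864692  -238.23706245    8.        ] tip [ 434.43096869 -214.54422563  197.        ] post [ 518.0111179  -231.15211907  194.        ]
lid [545.69865043 275.56861828  24.        ] (array([545.3, 275.6,  52. ]), np.float64(3.1), np.float64(64.5)) (array([546.7, 276.3,  20. ]), np.float64(6.3), np.float64(109.2))
w2 hook_stand [([454.0, 144.8, 102.4, 113.2], 0.79)]
w2 strainer_cup [([299.9, 107.6, 63.4, 79.7], 0.91)]
w2 lid [([121.5, 105.0, 57.4, 64.2], 0.8)]
w2 grinder [([312.1, 102.3, 106.6, 89.4], 0.76)]
w3 hook_stand [([548.2, 128.8, 19.9, 57.3], 0.97)]
w3 strainer_cup [([508.7, 108.7, 77.6, 85.8], 0.69)]
w3 lid [([265.2, 78.5, 80.1, 82.9], 0.66)]
w3 grinder [([472.9, 103.0, 91.9, 92.7], 0.98)]
s hook_stand [([293.9, 260.8, 40.2, 59.6], 0.56)]
s strainer_cup [([252.2, 210.3, 29.5, 27.2], 0.79)]
s lid [([216.3, 195.2, 24.4, 15.5], 0.73)]
s grinder [([257.1, 231.1, 36.2, 32.9], 0.76)]
d hook_stand [([324.0, 213.5, 20.7, 60.2], 0.78)]
d strainer_cup [([308.3, 226.6, 29.2, 28.1], 0.82)]
d lid [([280.1, 310.6, 41.1, 29.2], 0.56)]
d grinder [([304.2, 250.8, 36.6, 42.7], 0.98)]
```

```bash
cat >> h.py <<'E'
from scipy.spatial.transform import Rotation as Ro
GR=Ro.from_euler('z',-180,degrees=True)*Ro.from_euler('x',180,degrees=True)
FOOT=np.array([516.7,-238.2,0]); PA=163.9
u=np.array([np.cos(np.radians(PA)),np.sin(np.radians(PA)),0]); 
def tool(cp,cR,h=53.):
    return (np.array(cp)+cR.apply([0,0,h])).tolist(), (cR*GR).as_euler('xyz',degrees=True).tolist()
def hookpose(along,r,zp,th):
    cR=Ro.from_rotvec(u*np.radians(th))*Ro.from_euler('z',PA+90,degrees=True)
    P=FOOT+u*along+[0,0,185]
    return tool(P-cR.apply([r,0,zp]),cR)
E
python3 - <<'E'
from h import *
g=tool([533.3,-7.8,96],Ro.from_euler('z',161.8,degrees=True)); print(g)
for a in [(125,43,36,0),(50,43,36,0),(50,45,54,20),(50,47,54,40),(50,47,54,50)]:
    p=hookpose(*a); q=inverse_kinematics(*p); print(np.round(p[0]),np.round(p[1],1),None if q is None else np.round(q))
p,o=g
move_ptp([p[0],p[1],250],o); move_straight(p,vel=120)
close(40); ob=get_obs(); print(ob["width"],ob["gripper_force"],ob["clock"],ob["eef_pos"],ob["contact_force"])
move_straight([p[0],p[1],222],vel=100)
ob=get_obs(); print(ob["width"],ob["contact_force"],ob["clock"])
snap("wrist","w4"); snap("side","d4")
E
```

```text
([533.3, -7.8, 149.0], [180.0, 0.0, -18.19999999999999])
[ 409. -162.  202.] [180.    0.   73.9] [-31.   6. 107.   0.  67. -15.]
[ 481. -183.  202.] [180.    0.   73.9] [-29.  13.  99.   0.  69. -13.]
[ 480. -184.  169.] [180.   20.   73.9] [-16.  16. 103. -22.  63.  11.]
[ 478. -190.  154.] [-180.    40.    73.9] [ -5.  22. 105. -43.  68.  33.]
[ 477. -196.  148.] [-180.    50.    73.9] [ -2.  27. 107. -51.  72.  42.]
59.05065156530516 43.41431021690369 8.3333 [534.02569101  -7.79488207 150.09434593] [0.17059273 0.46215513 5.30464165]
59.15150399927057 [-0.10682793 -0.01663999 -1.36736758] 9.2167
```

Run:
```python
from h import *
p,o=hookpose(128,43,36,0)
move_straight([p[0],p[1],225],o,vel=120); move_straight(p,vel=80)
d=snap("side","d5"); s=snap("scene","s5")
ob=get_obs(); print(ob["width"],ob["contact_force"],ob["clock"],ob["eef_pos"],p)
f=lambda c,x,y:cv2.resize(c["image"][y:y+100,x:x+100,::-1],(400,400),interpolation=cv2.INTER_CUBIC)
for n,c in(("side",d),("scene",s)): print(n,proj(c,FOOT+u*86+[0,0,197]),proj(c,FOOT+[0,0,194]))
a=proj(d,FOOT+u*86+[0,0,197])[0].astype(int);b=proj(s,FOOT+u*86+[0,0,197])[0].astype(int)
cv2.imwrite("pics/c5.png",np.hstack([f(d,a[0]-50,a[1]-50),f(s,b[0]-50,b[1]-50)]))
```

```text
59.12634055824304 [-5.20898796e-04 -1.27982560e-01 -6.00096868e-01] 11.6667 [ 406.00071999 -161.51537078  202.35985867] [405.6447983598302, -161.39022074851908, 202.0]
side [[344.40362919 189.07276966]] [[321.12799381 185.45907141]]
scene [[271.16962197 240.22638486]] [[297.16686201 233.18218949]]
```

View pics/c5.png

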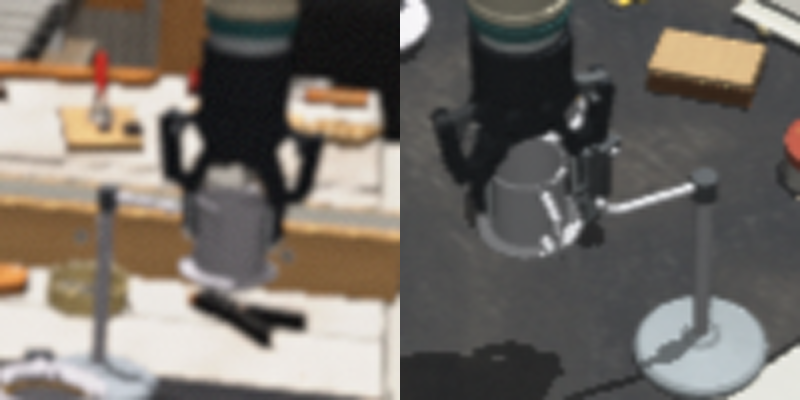

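Run:
```python
from h import *
F=lambda:np.round(get_obs()["contact_force"],1)
f0=get_obs()["contact_force"]
for a in (105,88,70,50):
    p,o=hookpose(a,43,36,0); move_straight(p,o,vel=90); d=F()-f0; print(a,d.round(1))
    if np.linalg.norm(d)>8: raise SystemExit("contact")
for a in [(50,43,52,0),(50,44,52,15),(50,46,53,30),(50,47,54,40)]:
    p,o=hookpose(*a); move_straight(p,o,vel=40 if a[3] else 80); d=F()-f0; print(a,d.round(1))
    if np.linalg.norm(d)>10: raise SystemExit("contact")
snap("scene","s6"); snap("side","d6")
for z in np.arange(55,64,1.):
    p,o=hookpose(50,47,z,40); move_straight(p,o,vel=20); hold(0.1); d=F()-f0; print(z,d.round(1))
    if np.linalg.norm(d)>2.5: break
print(get_obs()["clock"],get_obs()["width"])
f=lambda c,P:(lambda a:cv2.resize(c["image"][a[1]-50:a[1]+50,a[0]-50:a[0]+50,::-1],(400,400),interpolation=cv2.INTER_CUBIC))(proj(c,P)[0].astype(int))
P=FOOT+u*50+[0,0,180]
cv2.imwrite("pics/c6.png",np.hstack([f(snap("side"),P),f(snap("scene"),P)]))
```

```text
105 [-0.6  0.2 -0.4]
88 [-0.3  0.7 -0.5]
70 [-0.7 -0.6 -1.1]
50 [ 0.5  0.5 -0.3]
(50, 43, 52, 0) [-0.2 -0.2  0.7]
(50, 44, 52, 15) [ 0.7 -0.4 -1.5]
(50, 46, 53, 30) [-0.5 -0.6  0. ]
(50, 47, 54, 40) [ 0.6  0.4 -0.1]
55.0 [-0.3  0.3 -1.3]
56.0 [-0.3  0.9  0.5]
57.0 [0.2 3.7 4. ]
15.925 59.11984906195345
```

View pics/c6.png

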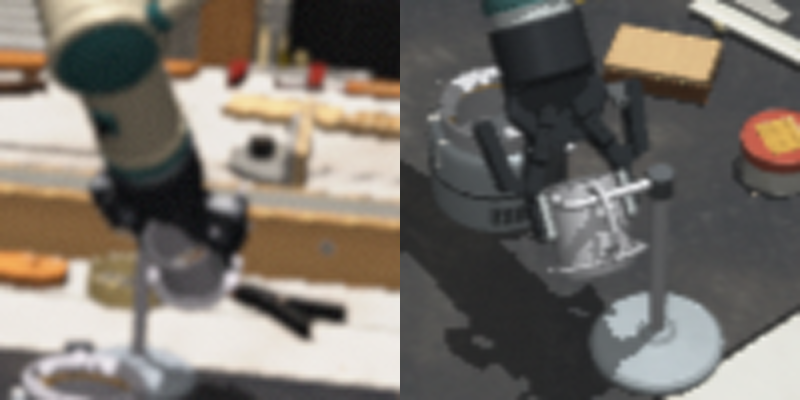

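Run:
```python
from h import *
release(); hold(0.3)
p,o=hookpose(50,47,57,40); z=Ro.from_euler('xyz',o,degrees=True).apply([0,0,1])
move_straight((np.array(p)-90*z).tolist(),vel=120)
f=lambda c,P:(lambda a:cv2.resize(c["image"][a[1]-50:a[1]+50,a[0]-50:a[0]+50,::-1],(400,400),interpolation=cv2.INTER_CUBIC))(proj(c,P)[0].astype(int))
P=FOOT+u*50+[0,0,160]
ly=4.7
move_ptp([545.5,275.6,150],[180,0,ly])
cv2.imwrite("pics/c7.png",np.hstack([f(snap("side"),P),f(snap("scene"),P)]))
w=snap("wrist","w7")
print(get_obs()["clock"],[proj(w,X).round(1).tolist() for X in([545.5,275.6,52],[545.5,275.6,24])])
```

```text
19.325 [[[277.5, 222.7]], [[277.7, 211.2]]]
```

View pics/c7.png

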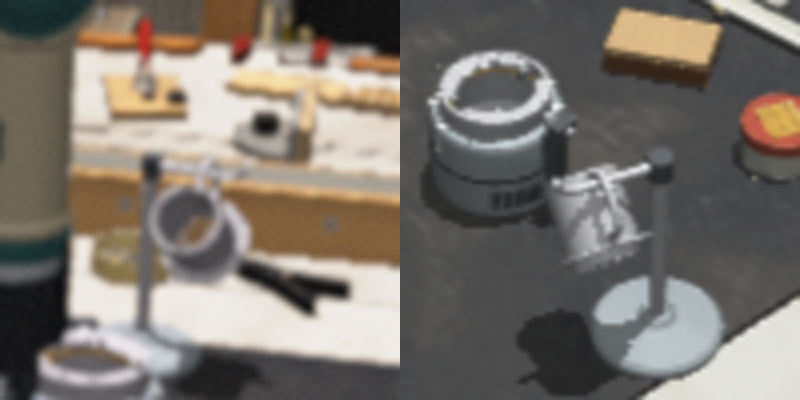

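Run:
```python
from h import *
w=snap("wrist"); r=outline_of(w,"lid")
for x in r[:1]:
    m=x["pixels"].astype(np.uint8); ys,xs=np.nonzero(m); P=np.array([atz(w,(a,b),24) for a,b in zip(xs,ys)])
    print(x["p"],len(xs),P.min(0),P.max(0),P.mean(0))
# bar: darker grey inside disc
X,Y=np.meshgrid(np.arange(-45,46,1.),np.arange(-30,31,1.))
pts=np.c_[545.5+X.ravel(),275.6+Y.ravel(),np.full(X.size,52.)]
uv=proj(w,pts).astype(np.float32)
rect=cv2.remap(cv2.cvtColor(w["image"],cv2.COLOR_RGB2GRAY),uv[:,0].reshape(X.shape),uv[:,1].reshape(X.shape),cv2.INTER_LINEAR)
mm=(rect<170).astype(np.uint8); n,lab,st,ce=cv2.connectedComponentsWithStats(mm)
k=lab[30,45]; print(k,st[k],ce[k]-[45,30]); c=np.argwhere(lab==k)[:,::-1].astype(np.float32); print(cv2.minAreaRect(c))
cv2.imwrite("pics/rect7.png",cv2.resize(rect,None,fx=4,fy=4))
o=get_obs();print(o["eef_pos"],o["clock"])
```

```text
0.79 12736 [491.86322475 225.68260529  24.        ] [602.72959791 327.31002696  24.        ] [549.864249   276.55967046  24.        ]
1 [   0    0   88   61 3513] [-12.98092798   0.34927412]
((43.49999237060547, 29.999996185302734), (86.99998474121094, 59.99999237060547), 0.0)
[545.63400092 275.1346184  150.03150468] 19.425
```

Run:
```python
from h import *
move_straight([546.4,276.1,52],[180,0,4.7],vel=120)
close(80); ob=get_obs(); print(ob["width"],ob["gripper_force"],ob["contact_force"],ob["eef_pos"],ob["tool_rot"])
f0=ob["contact_force"]
move_straight([546.4,276.1,190],vel=150)
move_ptp([532.3,-8.2,175],[180,0,-7.3])
hold(0.2); w=snap("wrist","w8"); ob=get_obs(); print(ob["width"],ob["contact_force"],ob["eef_pos"],ob["tool_rot"],ob["clock"])
cv2.imwrite("pics/c8.png",cv2.resize(w["image"][100:310,140:420,::-1],(800,600),interpolation=cv2.INTER_CUBIC))
# predicted: ribs and lid tabs, in crop pixels
k=800/280
g=np.array([532.3,-8.2,0]); e=lambda a,r,z:g+[r*np.cos(np.radians(a)),r*np.sin(np.radians(a)),z]
for n,P in [("rib+",e(-7.2,55,86)),("rib-",e(172.8,55,86)),("tab+",e(-7.3,55.5,123+14)),("tab-",e(172.7,55.5,137)),("disc",e(0,0,147)),("collar",e(0,0,105))]:
    q=proj(w,P)[0]; print(n,((q-[140,100])*k).round())
```

```text
14.400009433660959 78.47126126289368 [ 0.04670223 -0.06422441  2.98332236] [546.65018468 276.20152417  52.34531129] [-1.79989799e+02 -3.86319741e-02  4.70350974e+00]
14.841939844697501 [-0.06129598  0.45050377 -1.32264246] [532.57800047  -7.11419899 175.0078259 ] [-1.79989595e+02 -9.76694245e-03 -7.19429124e+00] 23.45
rib+ [402. 130.]
rib- [401. 563.]
tab+ [403. 154.]
tab- [401. 688.]
disc [402. 480.]
collar [402. 393.]
```

View pics/c8.png

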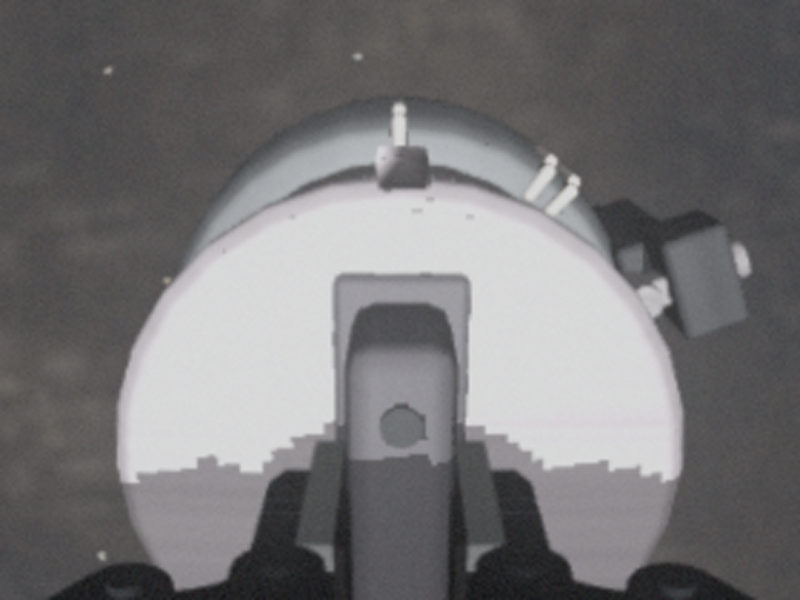

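Run:
```python
from h import *
f0=get_obs()["contact_force"]
for z in [162,158,155,152,149,146,144,142,141,140.5]:
    move_straight([532.3,-8.2,z],[180,0,-7.3],vel=40); hold(0.05)
    ob=get_obs(); d=ob["contact_force"]-f0; print(z,ob["eef_pos"].round(1),d.round(1),ob["ft_torque"].round(2))
    if abs(d[2])>9 or np.linalg.norm(d[:2])>9: break
print(ob["clock"],ob["width"])
```

```text
162 [532.3  -8.3 161.8] [-0.7 -1.  -0.4] [-0.02 -0.01  0.  ]
158 [532.2  -8.2 157.9] [ 0.3 -1.1 -0.9] [-0.02  0.01 -0.  ]
155 [532.3  -8.2 154.9] [ 0.3 -0.4  0.4] [-0.01  0.07 -0.01]
152 [532.2  -8.2 151.9] [-0.6 -0.1 -0.1] [-0.04  0.04 -0.01]
149 [532.2  -8.2 148.9] [ 0.4  0.  -0.7] [0.04 0.   0.01]
146 [532.2  -8.2 145.9] [-0.2  0.2 -0.6] [-0.08 -0.02  0.06]
144 [532.3  -8.2 143.9] [-0.1  0.   0.3] [-0.02 -0.02 -0.03]
142 [532.2  -8.2 141.9] [-1.  -0.6  1.3] [ 0.02  0.   -0.05]
141 [532.5  -8.2 141.3] [-0.6 -1.   3.2] [-0.02  0.03  0.01]
140.5 [532.5  -8.2 141.3] [-0.9 -0.4  6.8] [-0.03  0.21  0.  ]
26.675 14.711762730338634
```

Run:
```python
from h import *
close(110)
for a in [6,14,22,30,36,40]:
    move_straight([532.3,-8.2,140.7],[180,0,-7.3-a],vel=40); hold(0.05)
    ob=get_obs(); print(a,ob["eef_pos"].round(1),ob["tool_rot"].round(1),ob["contact_force"].round(1),ob["ft_torque"].round(2),ob["width"].round(1),round(ob["clock"],1))
    if np.linalg.norm(ob["contact_force"])>25: break
hold(0.5); w=snap("wrist","w9"); s=snap("side","d9"); snap("scene","s9")
cv2.imwrite("pics/c9.png",cv2.resize(w["image"][100:310,140:420,::-1],(800,600),interpolation=cv2.INTER_CUBIC))
g=np.array([532.3,-8.2,0]); e=lambda a,r,z:g+[r*np.cos(np.radians(a)),r*np.sin(np.radians(a)),z]
for n,P in [("pair",e(-47.2,55,86)),("tab",e(-47.2,55.5,89+14))]: print(n,((proj(w,P)[0]-[140,100])*800/280).round())
ob=get_obs();print(ob["tool_rot"],ob["ft_torque"],ob["joint_positions"].round(1))
```

```text
Traceback (most recent call last):
AttributeError: 'float' object has no attribute 'round'
```

Run:
```python
from h import *
for a in [14,22,30,36,40]:
    move_straight([532.3,-8.2,140.7],[180,0,-7.3-a],vel=40); hold(0.05)
    ob=get_obs(); print(a,ob["eef_pos"].round(1),ob["tool_rot"].round(1),ob["contact_force"].round(1),ob["ft_torque"].round(2),round(ob["width"],1),round(ob["clock"],1))
    if np.linalg.norm(ob["contact_force"])>25: break
hold(0.5); w=snap("wrist","w9"); s=snap("side","d9"); snap("scene","s9")
cv2.imwrite("pics/c9.png",cv2.resize(w["image"][100:310,140:420,::-1],(800,600),interpolation=cv2.INTER_CUBIC))
g=np.array([532.3,-8.2,0]); e=lambda a,r,z:g+[r*np.cos(np.radians(a)),r*np.sin(np.radians(a)),z]
for n,P in [("pair",e(-47.2,55,86)),("tab",e(-47.2,55.5,89+14))]: print(n,((proj(w,P)[0]-[140,100])*800/280).round())
ob=get_obs();print(ob["tool_rot"],ob["ft_torque"],ob["joint_positions"].round(1))
```

```text
14 [533.4  -8.  141.4] [-1.799e+02 -1.000e-01 -2.110e+01] [1.  1.8 4.4] [ 0.14 -0.08 -0.06] 13.8 27.5
22 [533.6  -8.  141.4] [-1.799e+02 -1.000e-01 -2.900e+01] [2.  1.8 5.2] [ 0.12 -0.17  0.  ] 13.7 27.9
30 [533.7  -8.2 141.4] [-1.799e+02 -1.000e-01 -3.690e+01] [2.  1.  5.6] [ 0.   -0.18 -0.05] 14.1 28.2
36 [533.6  -8.3 141.4] [-1.799e+02 -1.000e-01 -4.290e+01] [2.4 1.1 6. ] [ 0.02 -0.17 -0.02] 14.1 28.5
40 [533.5  -8.5 141.4] [-1.799e+02 -1.000e-01 -4.690e+01] [2.9 0.5 5.8] [-0.06 -0.19  0.06] 14.0 28.8
pair [402. 153.]
tab [402. 162.]
[-1.79894852e+02 -1.32728037e-01 -4.69081494e+01] [-0.05764087 -0.18483157  0.00294134] [ -8.4  17.4 101.5  -0.   60.9 128.5]
```

View pics/c9.png

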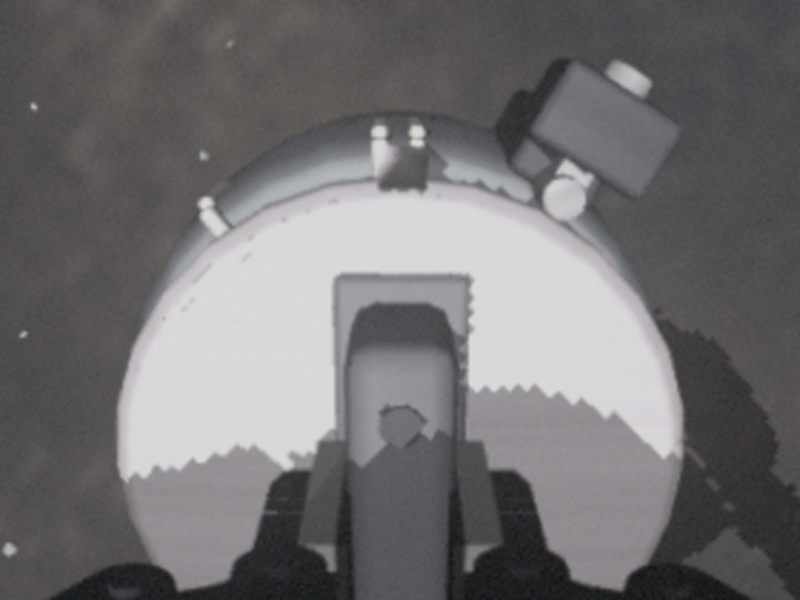

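Run:
```python
from h import *
s=snap("scene")
print([(np.round(x["box"]),round(x["p"],2)) for x in spot_in(s,"strainer_cup")[:2]], proj(s,FOOT+u*50+[0,0,150]))
print(sign_off())
```

```text
[(array([281., 253.,  25.,  25.]), 0.82), (array([258., 218.,  34.,  20.]), 0.23)] [[282.15823457 248.18886632]]
the job is handed in; nothing more can be done
None
```

The job is handed in at about 30 s of the 67 s allowed: the cup hangs by its handle on the hook, and the lid is seated flat and still gripped at the half-way ribs, about 40° clockwise and short of the catch. I found no contact with the wax tin, sanding block or screw tin.

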